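# Weigh a grinding pot and clip it into the spring cradle of the shaker

## Robot

A 7-joint arm with a two-finger parallel gripper is mounted at the origin on the work surface. World frame = base frame: x ahead of the robot, y to its left, z up, the work surface at z = 0. Lengths are in m, angles in degrees, forces in N, time in s.
With the tool pointing down it reaches from about 0.425 to 0.875 m from the base axis. Payload 4.7 kg.
Tool frame: the origin (TCP) lies between the finger pads; the fingertips stand 19 mm ahead of it and the grasp point (between the pads) is the TCP; x points along the fingers, z is the direction in which the jaws open and shut, and the axes are right-handed (so a half turn about x gives the same grasp; the last joint's range is limited). The gripper opens to 87 mm and grips with 3 to 60 N. Pads are 19 mm wide; open, the fingers measure 117 mm over their backs; the gripper's body (75 mm by 190 mm) begins 51 mm behind the grasp point.
Start: joints at [-66.801, 18.392, -4.016, 83.108, 1.295, 78.541, -3.26], TCP at [0.248, 0.601, 0.242] pointing down, gripper open.
Joint ranges: [-163.93, 163.93], [-17.29, 119.83], [-79.2, 71.16], [3.27, 140.29], [-89.18, 269.18], [5.43, 117.66], [-154.24, 154.24]. Speed limits (degrees/s): [147.25, 147.25, 180, 180, 180, 180, 180].

## Interface

Orientations are given as [roll, pitch, yaw] about the fixed x, y, z axes, in that order (R = Rz(yaw) Ry(pitch) Rx(roll)).
In Python, from cell import monitor, read_camera, camera_model, env, regions_of gives the robot as it stands. The module is installed in compiled form; this text tells all that it offers.
- The arm moves only by the tool step_arm, never from a script. Its argument "deltas" is a list of rows, each a list of 5 numbers: the gripper's target within -1 to 1 (fully open at 1, half-way at 0, shut at -1), then the shift along the tool's x, y, z in m, then the turn about the tool's x in degrees. A call has 1 to 12 rows; each row is the pose to reach, as a shift and turn from the pose commanded when the call began, along the tool's axes at that moment; what a row does not reach only later rows make up. A row lasts 1/8 s, in which the tool goes at most 62.5 mm and 10.7 degrees, less where a joint would pass 70% of its speed; a pose out of reach is approached as far as the arm can. A call with a gripper value outside its range is refused whole. The fingers move at their own pace and stop on an object; "newtons" is the grip in N (left out, the last holds). Time passes only in rows, so rows that repeat a pose let the fingers close. It gives the time, the measured TCP pose, the force and the opening at its end, in the units of the state.
- monitor.get_obs(): the state, without advancing time (a new reading comes with each control period).
- read_camera(name): name is "scene" or "top" or "wrist"; returns (picture, depth): 384x512x3 uint8, red, green, blue; 384x512 float32, m along the optical axis (not along the pixel's ray), 0 where there is no reading.
- camera_model(name): a dict with "fx", "fy", "cx", "cy" (pixels), "xyz" and "attitude" of the camera in the world. Camera axes: x right, y down, z forward; pixel columns grow to the right and rows downward; lengths in m; the calibration is good to about 2 mm. A picture is of the moment at which its call begins: read the wrist's pose just before it. camera_model takes no time and is no camera call; for the wrist camera it gives the pose at the moment of the call.
- env.sign_off(): hands the job in, once; it reports no verdict.
Trained networks look in the newest picture that a camera, given by its name, has taken for a name from the list of things; names that differ only in an ending like _2 or _b are one class to them, and where a whole thing is asked for, a point or a joint stands for the part that bears it (a point fixed in the world has none). Each returns a list of dicts, best first, with "p" (0 to 1); they miss things now and then, are a little off and sometimes report something else, mostly with a low value. They report only what shows in the picture. A call takes as long as a camera call. They do not tell look-alikes from the thing itself.
- regions_of(camera, thing): "pixels" (384x512 bool, what is visible of it) and "pixel" ([column, row] in pixels, amid what is visible of it).
The state is a dict: "time_s": time; "qpos": joint angles; "joint_velocities": joint speeds; "effort": joint torques, N m; "tool_pos": TCP position; "tool_rot": TCP orientation; "force": force on the tool from outside, world axes, zero at the start; "wrist_torque": the same for the moment, N m; "grip_width": finger opening in m.
Only numpy, scipy, OpenCV 4.12 (cv2) and the standard library are available. Lean on these libraries where they do the work, as an engineer would, in place of code of your own. Each camera call takes 0.05 s, during which the arm holds its last target. There are 200 camera calls.

## Task

Take the steel grinding pot with the narrow nose out of the rack and lay it lengthwise, centred, on the V rest of the balance, letting go of it so that it is weighed. Then take it again and load it into the shaker's spring cradle: nose under the clear guard against the spring plunger, push the spring in without driving it onto its stop, tip the tail down behind the end wall and let go, so that the pot lies fully home in its V rail, tail held against the end wall by the spring. Leave the plain pots and the other labware where they are.

Things in the scene. Friction and masses are not known exactly. Their poses are not given: they have to be found in the camera images.
- pot: The pot to load: steel cylinder 40 mm in diameter, 115 mm long, with a narrow nose (26 mm across, 15 mm long) on one end: 130 mm over all, 0.3 to 0.5 kg. Origin on its axis at half of the 130 mm; x runs along it to the nose (any roll about x). It starts level in one of the rack's sleeves, tail inside, nose and about 60 mm sticking out: take it by the nose half and draw it straight out.
- pot_nose (a point): Centre of the face of the pot's nose, 65 mm along +x from its origin.
- pot_tail (a point): Centre of the pot's flat tail face, 65 mm along -x from its origin.
- rack: Fixed white plastic rack, 204 mm wide (y), 90 mm deep (x), 70 mm high, with three level sleeves side by side, 62 mm apart, each 44 mm wide and 42 mm high inside. Origin on the table under the middle mouth; x points into the sleeves, the mouths face -x. Sleeve floors are 22 mm and a lying pot's axis 42 mm above the table.
- balance: Fixed white bench balance, 235 x 180 mm, round steel pan 156 mm across, pan top 61 mm above the table; origin on the table under the pan's centre. On the pan, along the balance's x, stands a fixed V rail (the rest), 100 mm long and 34 mm wide: narrower than a pot, so fingers can straddle it anywhere.
- rest (a point): Where the pot's origin is when it lies centred in the balance's V rail: over the pan's centre, 105 mm above the table. The rail runs along the balance's x; a pot may lie either way round.
- shaker: Fixed grey shaker, 250 mm long (x), 190 mm wide, dark platform 62 mm above the table; origin on the table under its centre. On it, along x, stands the spring cradle for one pot: V rail, end wall at the -x end, spring plunger under a guard at the +x end. The cradle is clamped up to 14 mm either way along x from its middle setting; no reading tells how far: see it or feel for the plunger.
- seat_mid (a point): On the shaker: the pot's origin when it is fully home, IF the cradle is at its middle setting; 98 mm above the table. x points to the spring, z up. The cradle, in these axes from a home pot's origin: V rail 34 mm wide (fingers can straddle it) from x = -43 to +40 mm; the home pot's nose face is at x = +65 mm, its tail face against the end wall at x = -65 mm.
- plunger (a joint): Brass spring plunger, a flat disc 32 mm across on the cradle's axis: 0 = out (face 59 mm from a home pot's origin), grows as it is pushed towards +x, stop at 0.018 m (must not be driven onto it). 7 N to start, 16 N at the stop (500 N/m); 0.006 (10 N) with a pot home against the end wall. While the tail tips past the end wall it must be pushed in at least 10 mm.
- wall_top (a point): A point on the shaker over the middle setting of the end wall's inner face (seat_mid x = -65 mm), at the wall's top, 102 mm above the table: 24 mm above the underside of a home pot. The wall is 44 mm wide and 10 mm thick. The tail must come over it from above. It shifts with the cradle; this point does not.
- guard_mouth (a point): A point on the shaker at the middle setting of the guard's mouth (seat_mid x = +25 mm), at the underside of its clear roof, 136 mm above the table (roof top 141 mm). Roof and cheeks, 48 mm apart, cover all beyond, so the nose half cannot be held while loading. A pot tipped 0.27 to 0.33 rad nose down passes under the roof and over the wall. The guard shifts with the cradle; this point does not.
- plain_a: Bystander: steel pot of the same 40 mm diameter, 90 mm long, a plain cylinder with NO nose, lying in another sleeve of the rack with about 12 mm showing (origin on its axis, 17 mm behind the showing face).
- plain_b: Bystander: steel pot of the same 40 mm diameter, 90 mm long, a plain cylinder with NO nose, lying in another sleeve of the rack with about 12 mm showing (origin on its axis, 17 mm behind the showing face).
- beaker: Bystander: glass beaker, 68 mm across, 85 mm high, behind the balance (origin under its centre).
- flask: Bystander: conical flask, 82 mm across, 124 mm high, behind the balance (origin under its centre).
- sample_jar: Bystander: sample jar with orange cap, 68 mm across, 85 mm high, behind the balance (origin under its centre).
- spatula: Bystander: steel double-ended spatula 180 mm long, lying behind the gap between balance and shaker (origin at its middle).
- dish: Bystander: low white dish, 90 mm across, behind the shaker (origin under its centre).
There are look-alikes about, which are no part of the job. Leave any brown, green or pink look-alike of the pot alone.

How it is judged:
By the outcome, as a careful person would: the job done as asked, in the order asked, and still so for the second after the job is handed in, with the robot touching nothing.
It also fails if it takes over 58 s, if anything falls off the work surface, if the arm or the gripper's body presses on something with over 40 N, if the wrist force passes 120 N, or if a joint passes its speed limit or range.

## Working session

There is one attempt and no reset: what is moved stays moved. The work goes in short steps, Python scripts to look and compute and a tool call to move; the robot and the scene stay as the last step left them, time stands still between calls to the robot, and variables do not carry over. Pictures are saved under pics/ and viewed, about 8 in all and at most 12, crops included, and the job is handed in when it is done.

Besides the shell and the picture viewer there is one more tool, called after ">>>" as a command line: name --pt "numbers of a row" for each row, then --argument value for the rest. step_arm: Moves the arm, as the interface text tells. Its arguments: {"type":"object","properties":{"deltas":{"type":"array"},"newtons":{"type":"number"}},"required":["deltas"]}

```bash
mkdir -p pics; cat > h.py <<'E'
import numpy as np, cv2
from scipy.spatial.transform import Rotation as R
from cell import monitor, read_camera, camera_model, env, regions_of
def rot(a):
    a=np.array(a,float)
    return a if a.shape==(3,3) else R.from_euler('xyz',a,degrees=True).as_matrix()
def cloud(d,m):
    v,u=np.mgrid[:384,:512]
    P=np.stack([(u-m['cx'])*d/m['fx'],(v-m['cy'])*d/m['fy'],d],-1)
    return P@rot(m['attitude']).T+np.array(m['xyz'])
def save(n,im,s=1):
    cv2.imwrite(n,cv2.resize(im[...,::-1],None,fx=s,fy=s,interpolation=cv2.INTER_CUBIC))
E
python3 - <<'E'
from h import *
o=monitor.get_obs()
print({k:np.round(v,3) for k,v in o.items()})
ims=[]
for c in ['scene','top']:
    m=camera_model(c); print(c,m)
    im,d=read_camera(c); np.savez(c,im=im,d=d); P=cloud(d,m)
    save(f'pics/{c}.png',im,1.5)
    for t in ['pot','rack','balance','shaker','plain_a','plunger']:
        for r in regions_of(c,t)[:4]:
            u,v=map(int,r['pixel']); print(c,t,round(r['p'],2),(u,v),np.round(np.median(P[r['pixels']&(d>0)],0),3),r['pixels'].sum())
E
```

```text
{'time_s': np.float64(0.0), 'qpos': array([-66.801,  18.437,  -4.017,  83.175,   1.293,  78.539,  -3.26 ]), 'joint_velocities': array([-0.148,  0.094, -0.106,  0.022,  0.003,  0.086, -0.032]), 'effort': array([-0.0000e+00, -4.9129e+01, -4.0400e-01, -3.1252e+01, -6.4000e-02,
        4.4000e-02,  0.0000e+00]), 'tool_pos': array([0.247, 0.601, 0.24 ]), 'tool_rot': array([-178.278,   89.893, -110.667]), 'force': array([ 0.199, -0.993, -0.227]), 'wrist_torque': array([ 0.066, -0.005, -0.003]), 'grip_width': np.float64(0.087)}
scene {'fx': 385.4427070826578, 'fy': 385.4427070826578, 'cx': 257.67728981717323, 'cy': 190.90569303424178, 'xyz': array([1.3547522 , 0.06949854, 1.11929673]), 'attitude': array([-140.55998236,    0.32914562,   90.95771971])}
scene pot 0.88 (384, 199) [0.492 0.499 0.037] 410
scene pot 0.77 (337, 164) [0.319 0.361 0.036] 357
scene pot 0.63 (301, 176) [0.397 0.21  0.036] 350
scene pot 0.61 (341, 202) [0.535 0.335 0.061] 99
scene rack 0.68 (329, 225) [0.641 0.283 0.071] 2153
scene balance 0.95 (244, 198) [0.528 0.    0.055] 3010
scene shaker 0.77 (160, 204) [ 0.552 -0.
[... 375 characters left out ...]
[0.311 0.364 0.035] 667
top pot 0.87 (204, 249) [0.387 0.21  0.035] 616
top pot 0.67 (103, 217) [0.484 0.5   0.035] 616
top pot 0.54 (161, 193) [0.539 0.338 0.056] 297
top rack 0.65 (179, 162) [0.617 0.286 0.069] 2418
top rack 0.22 (379, 215) [ 0.464 -0.287  0.061] 4279
top balance 0.66 (276, 209) [0.489 0.002 0.054] 5052
top balance 0.61 (382, 218) [ 0.467 -0.288  0.061] 4415
top balance 0.42 (181, 181) [0.567 0.28  0.057] 100
top shaker 0.85 (379, 217) [ 0.467 -0.287  0.061] 4362
top plain_a 0.59 (200, 182) [0.572 0.219 0.058] 88
top plunger 0.63 (381, 218) [ 0.467 -0.287  0.061] 4465
top plunger 0.63 (368, 126) [ 0.74  -0.285  0.008] 652
top plunger 0.38 (156, 192) [0.539 0.338 0.057] 279
```

View pics/top.png

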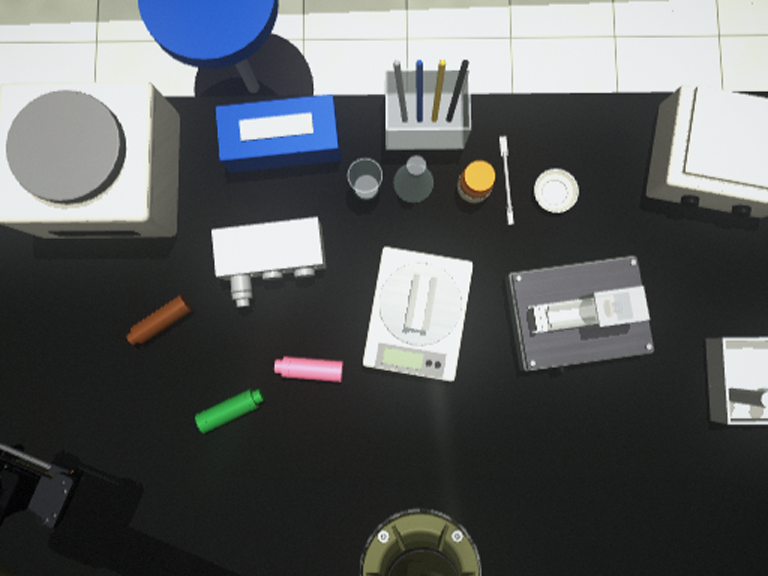

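View pics/scene.png

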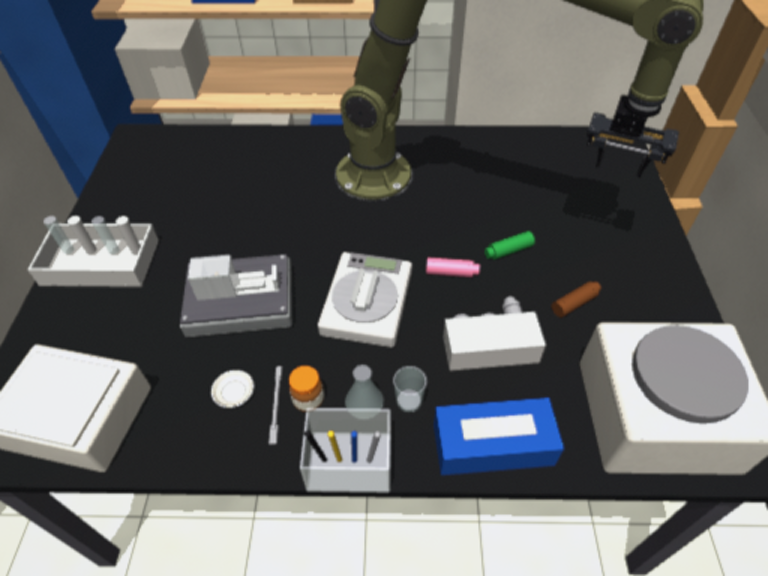

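Steel-pot candidates (full-size top pixels): brown (105,213), pink (205,247), green (152,273), the two plain stubs (181,181)/(202,181), and the grey pot with the narrow nose at (161,193). I choose the last. Next come the pose fits and a close crop.

```bash
python3 - <<'E'
from h import *
Z={c:np.load(c+'.npz') for c in('top','scene')}
def rect(p,n):
    (c,s,a)=cv2.minAreaRect((p*1000).astype(np.float32)); print(n,np.round(c,1),np.round(s,1),round(a,1),len(p))
for c in Z:
    P=cloud(Z[c]['d'],camera_model(c)).reshape(-1,3)
    def box(x0,x1,y0,y1,z0,z1):
        m=(P[:,0]>x0)&(P[:,0]<x1)&(P[:,1]>y0)&(P[:,1]<y1)&(P[:,2]>z0)&(P[:,2]<z1); return P[m]
    print(c)
    rect(box(.5,.75,.15,.42,.066,.076)[:,:2],'rack top')
    b=box(.35,.62,-.11,.11,.02,.3); rect(b[:,:2],'balance')
    rect(box(.4,.6,-.09,.09,.075,.11)[:,:2],'rest'); 
    s=box(.35,.62,-.45,-.15,.055,.067); rect(s[:,:2],'shaker platform')
    rect(box(.35,.62,-.45,-.15,.13,.15)[:,:2],'guard')
    w=box(.35,.62,-.45,-.15,.09,.11); rect(w[:,:2],'wall+')
    p=box(.45,.565,.3,.37,.045,.08); rect(p[:,:2],'pot'); print(p[:,2].max())
im=Z['top']['im'][150:240,115:245]; save('pics/crop1.png',im,5)
s=Z['top']['im'][160:260,330:445]; save('pics/crop2.png',s,5)
o=monitor.get_obs(); print(rot(o['tool_rot']).round(3))
E
```

```text
top
rack top [598.6 286.4] [132.6 204.3] 6.3 2129
balance [491.7   1.2] [180.2 235.2] 79.7 5048
rest [509.1  -1.8] [ 44.2 100. ] 79.5 564
shaker platform [ 488.9 -306.6] [181.8 244.9] 7.8 3999
guard [ 495.5 -350.8] [59.8 90.6] 7.2 785
wall+ [ 486.9 -261. ] [ 58.2 111.1] 2.8 89
pot [538.1 342.1] [60.6 39.9] 9.1 249
0.06666440346997193
scene
rack top [602.1 285.1] [128.5 205. ] 6.8 1383
balance [492.6  -0.9] [180.8 238.5] 79.8 2842
rest [507.5  -3.8] [ 44.7 105.3] 78.8 303
shaker platform [ 491.4 -308. ] [193.6 244. ] 7.5 1581
guard [ 495.9 -352.7] [67.2 90.8] 6.7 427
wall+ [ 490.8 -302.8] [ 58.9 191. ] 10.7 180
pot [538.  338.8] [63.1 39.8] 18.3 116
0.06962174535576438
[[ 0.    -0.925  0.381]
 [ 0.     0.381  0.925]
 [-1.    -0.     0.   ]]
```

View pics/crop1.png

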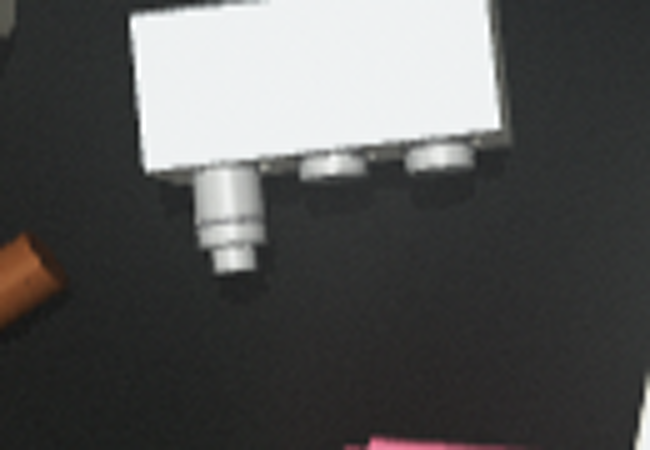

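Confirmed: it is grey, has the narrow nose at crop (235,260), and sits in the left sleeve. The pink, green and brown ones and the plain stubs stay. I'm moving above it, turning so that the rack, balance and shaker headings all stay within the J7 range.

>>> step_arm --pt "0.4 0.04 -0.337 -0.149 125" --pt "0.4 0.04 -0.337 -0.149 125" --pt "0.4 0.04 -0.337 -0.149 125" --pt "0.4 0.04 -0.337 -0.149 125" --pt "0.4 0.04 -0.337 -0.149 125" --pt "0.4 0.04 -0.337 -0.149 125" --pt "0.4 0.04 -0.337 -0.149 125" --pt "0.4 0.04 -0.337 -0.149 125" --pt "0.4 0.04 -0.337 -0.149 125" --pt "0.4 0.04 -0.337 -0.149 125" --pt "0.4 0.04 -0.337 -0.149 125" --pt "0.4 0.04 -0.337 -0.149 125" --newtons 40

```text
time_s: 2.2
tool_pos: [0.5025, 0.335, 0.2017]
tool_rot: [99.4, 90.0, 41.7]
force: [0.1, 0.5, 0.2]
grip_width: 0.0607
```

>>> step_arm --pt "0.4 0 0 0 26" --pt "0.4 0 0 0 26" --pt "0.4 0 0 0 26" --pt "0.4 0 0 0 26"

```text
time_s: 2.7
tool_pos: [0.5024, 0.335, 0.2017]
tool_rot: [115.8, 90.0, 32.5]
force: [0.6, -0.3, -0.4]
grip_width: 0.0609
```

```bash
cat >> h.py <<'E'
def look(n,c='wrist',s=1.5):
    o=monitor.get_obs(); m=camera_model(c); im,d=read_camera(c); np.savez(n,im=im,d=d)
    save(f'pics/{n}.png',im,s); return o,m,im,d,cloud(d,m)
def totool(o,dw): return np.round(rot(o['tool_rot']).T@np.asarray(dw,float),4)
E
python3 - <<'E'
from h import *
o,m,im,d,P=look('w1'); print(m,o['tool_pos'],o['tool_rot'],o['qpos'],o['time_s'],o['force'])
print(rot(o['tool_rot']).round(3))
for t in['pot','rack']:
  for r in regions_of('wrist',t)[:3]:
    q=P[r['pixels']&(d>0)]; print(t,r['p'],r['pixel'],np.median(q,0).round(3),len(q))
E
```

```text
{'fx': 337.98038353977194, 'fy': 337.98038353977194, 'cx': 262.63420598219204, 'cy': 190.0970738483562, 'xyz': array([0.57641074, 0.34451874, 0.34499816]), 'attitude': array([ 1.63924332e+02, -1.13169377e-02, -8.33764413e+01])} [0.50242478 0.33499518 0.20168229] [115.80215931  89.98644805  32.47769093] [ -56.9904375    14.57790697   24.62140753   94.02628701   -6.3034396
   72.75687846 -114.52201628] 2.7 [ 0.61889553 -0.26611835 -0.43962239]
[[ 0.     0.993  0.116]
 [ 0.     0.116 -0.993]
 [-1.     0.    -0.   ]]
pot 0.97 [91.8, 169.3] [0.486 0.497 0.037] 5490
pot 0.96 [263.4, 137.5] [0.54  0.341 0.059] 2840
pot 0.79 [240.5, 322.7] [0.336 0.341 0.026] 1372
rack 0.6 [340.9, 53.6] [0.613 0.287 0.07 ] 28836
```

View pics/w1.png

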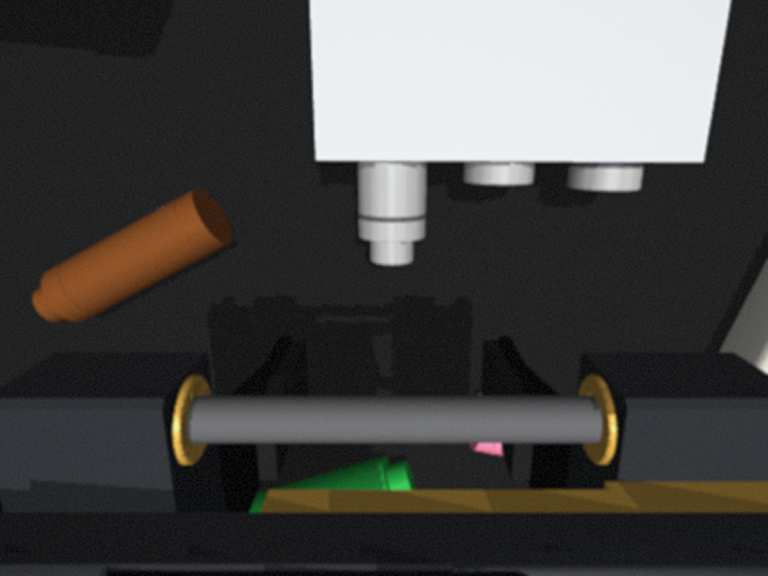

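The view shows the grey pot at (390,210) with its nose at (390,255), lined up with the rack and between the fingers. The rack edge is at row 160 and the two plain stubs are to its right.

```bash
python3 - <<'E'
from h import *
o=monitor.get_obs();z=np.load('w1.npz');m=camera_model('wrist');P=cloud(z['d'],m)
P=P[120:185,225:300].reshape(-1,3); T=np.array(o['tool_pos']); L=(P-T)@rot(o['tool_rot'])  # x down,y,z
a=P[:,2]>.045
q=L[a&(P[:,2]<.067)]; print('pot y range',np.percentile(q[:,1],[1,99]),'z',np.percentile(q[:,2],[1,99]),'top',P[a&(P[:,2]<.067),2].max())
for lo in np.arange(q[:,1].min(),q[:,1].max(),.01):
    s=q[(q[:,1]>=lo)&(q[:,1]<lo+.01)]
    if len(s)>20: print(lo.round(3),len(s),s[:,2].min().round(4),s[:,2].max().round(4),s[:,2].mean().round(4), 'x',s[:,0].min().round(4))
r=L[(P[:,2]>.0675)]; print('rack edge y',np.percentile(r[:,1],[1,5]))
E
```

```text
pot y range [0.00426585 0.05284022] z [-0.02146617  0.01679955] top 0.06380566195332432
0.003 302 -0.0151 0.0094 -0.0026 x 0.1454
0.013 352 -0.022 0.0165 -0.0026 x 0.1381
0.023 518 -0.0219 0.0172 -0.0025 x 0.1378
0.033 532 -0.0216 0.0171 -0.0023 x 0.138
0.043 525 -0.0214 0.017 -0.0023 x 0.138
rack edge y [0.07461599 0.07461599]
```

>>> step_arm --pt "0.4 0.06 0.035 -0.0024 0" --pt "0.4 0.12 0.035 -0.0024 0" --pt "0.4 0.15 0.035 -0.0024 0" --pt "0.4 0.159 0.035 -0.0024 0" --pt "0.4 0.159 0.035 -0.0024 0" --pt "-0.5 0.159 0.035 -0.0024 0" --pt "-0.5 0.159 0.035 -0.0024 0" --pt "-0.5 0.159 0.035 -0.0024 0" --pt "-0.5 0.159 0.035 -0.0024 0" --newtons 40

```text
time_s: 3.98
tool_pos: [0.5374, 0.3416, 0.0435]
tool_rot: [126.0, 89.9, 42.6]
force: [-0.6, -0.0, 2.6]
grip_width: 0.0392
```

>>> step_arm --pt "-0.5 0 -0.012 0 0" --pt "-0.5 0 -0.028 0 0" --pt "-0.5 0 -0.042 0 0" --pt "-0.5 0 -0.042 0 0" --pt "0.1 0 -0.042 0 0" --pt "0.1 0 -0.042 0 0" --pt "0.1 0 -0.02 0 0" --pt "0.1 0 -0.0045 0 0" --pt "0.1 0 -0.0045 0 0" --pt "-0.5 0 -0.0045 0 0" --pt "-0.5 0 -0.0045 0 0" --pt "-0.5 0 -0.0045 0 0" --newtons 40

```text
time_s: 5.48
tool_pos: [0.5318, 0.3404, 0.0423]
tool_rot: [-63.9, 89.9, -147.3]
force: [-1.1, -1.6, -1.6]
grip_width: 0.0395
```

```bash
python3 - <<'E'
from h import *
o,m,im,d,P=look('w2'); T=np.array(o['tool_pos']);print(T,o['grip_width'],o['force'])
L=(P-T)@rot(o['tool_rot']); print(P[100:200,200:330,2].max())
for r in regions_of('wrist','pot')[:3]:
    k=r['pixels']&(d>0); print(r['p'],r['pixel'],np.median(P[k],0).round(3),np.percentile(L[k],[2,98],axis=0).round(4).tolist())
E
```

```text
[0.53182611 0.3404224  0.04233624] 0.03951355076136905 [-1.05383378 -1.56361629 -1.55503626]
0.1855683743476291
0.83 [33.2, 233.8] [0.521 0.459 0.027] [[0.0022, -0.0069, -0.1305], [0.0395, 0.0135, -0.1136]]
0.73 [263.8, 249.0] [0.542 0.342 0.053] [[-0.0186, -0.0352, -0.0193], [0.0035, 0.0298, 0.0171]]
```

View pics/w2.png

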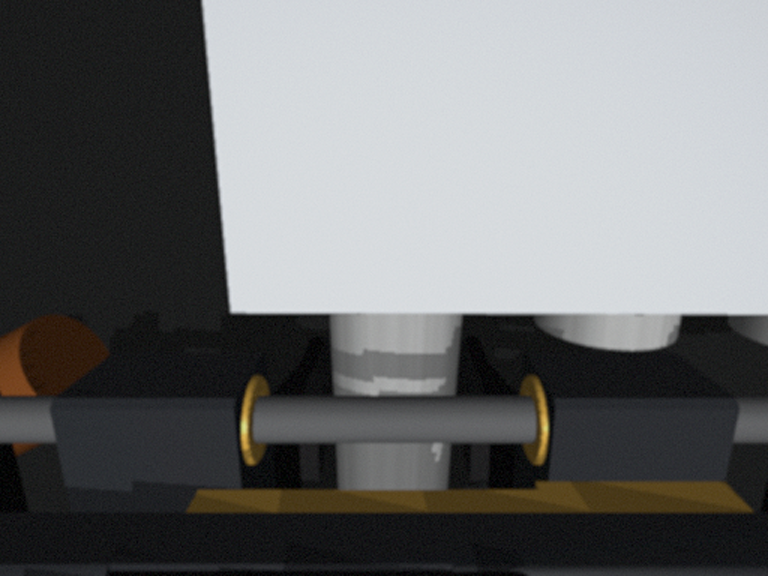

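>>> step_arm --pt "-0.5 0 -0.02 0 0" --pt "-0.5 0 -0.045 0 0" --pt "-0.5 -0.003 -0.06 0 0" --pt "-0.5 -0.05 -0.06 0 0" --pt "-0.5 -0.1 -0.06 0.02 0" --pt "-0.5 -0.14 -0.06 0.06 5" --pt "-0.5 -0.14 -0.06 0.12 10" --pt "-0.5 -0.14 -0.06 0.18 17" --pt "-0.5 -0.14 -0.06 0.24 17" --pt "-0.5 -0.14 -0.06 0.3 17" --pt "-0.5 -0.14 -0.06 0.339 17" --pt "-0.5 -0.14 -0.06 0.339 17" --newtons 40

```text
time_s: 7.08
tool_pos: [0.512, -0.0076, 0.1829]
tool_rot: [65.7, 89.9, -35.2]
force: [0.3, 1.6, -4.8]
grip_width: 0.0392
```

```bash
python3 - <<'E'
from h import *
for c in('wrist','scene'):
    o,m,im,d,P=look('b_'+c,c); T=np.array(o['tool_pos'])
    L=(P-T)@rot(o['tool_rot']); print(T,o['tool_rot'],o['grip_width'],o['force'],rot(o['tool_rot'])[:,1].round(3))
    for r in regions_of(c,'pot')[:3]:
        k=r['pixels']&(d>0); print(c,r['p'],r['pixel'],np.median(P[k],0).round(3),np.percentile(L[k],[2,98],axis=0).round(4).tolist())
    q=P[(abs(P[...,0]-.508)<.08)&(abs(P[...,1])<.08)&(P[...,2]>.075)&(P[...,2]<.11)]
    if len(q)>20: print(cv2.minAreaRect((q[:,:2]*1000).astype(np.float32)),len(q))
E
```

```text
[ 0.51196277 -0.00761403  0.18294124] [ 65.6602656   89.91607486 -35.17414674] 0.03917491803499587 [ 0.31007479  1.64154146 -4.83836075] [ 0.982 -0.188  0.001]
wrist 0.93 [264.9, 205.7] [ 0.542 -0.012  0.197] [[-0.0221, -0.0327, -0.0186], [0.0083, 0.0565, 0.018]]
wrist 0.68 [33.3, 328.1] [0.402 0.254 0.034] [[-0.0835, -0.1691, -0.2577], [0.1656, 0.0238, -0.0503]]
wrist 0.33 [480.1, 151.0] [ 0.506 -0.189  0.052] [[0.1192, -0.0673, 0.1546], [0.1679, 0.0918, 0.2073]]
[ 0.51179096 -0.00270131  0.18258874] [177.98020643  89.9343469   77.53667107] 0.03927397719740939 [ 0.13403336 -0.02199911 -5.37841592] [ 0.983 -0.181  0.   ]
scene 0.91 [385.8, 196.8] [0.492 0.502 0.039] [[0.1381, -0.1611, -0.5413], [0.1714, -0.069, -0.4445]]
scene 0.69 [240.4, 177.3] [ 0.547 -0.006  0.196] [[-0.0247, -0.0348, -0.0177], [0.0079, 0.0584, 0.0157]]
scene 0.67 [338.2, 163.0] [0.32  0.362 0.037] [[0.1369, -0.2988, -0.3775], [0.1694, -0.2197, -0.269]]
((508.731689453125, -4.027641296386719), (44.01002502441406, 110.15802764892578), 80.04182434082031) 244
```

View pics/b_scene.png

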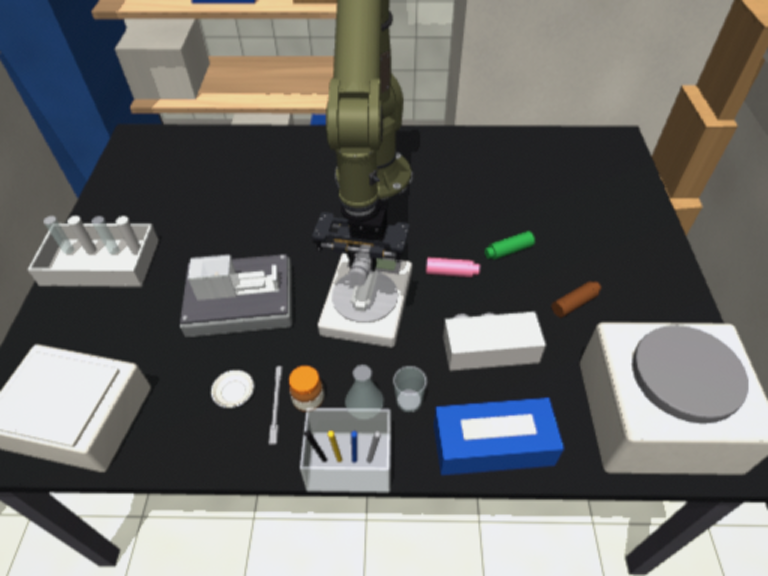

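The pot is held over the balance, nose towards the robot, in line with the rail, at about (362,275). I'm lowering it onto the rest and letting go.

>>> step_arm --pt "-0.5 0.05 0 0 0" --pt "-0.5 0.068 0 0 0" --pt "-0.5 0.074 0 0 0" --pt "-0.5 0.077 0 0 0" --pt "-0.5 0.077 0 0 0" --pt "0.1 0.077 0 0 0" --pt "0.1 0.077 0 0 0" --pt "0.1 0.077 0 0 0"

```text
time_s: 8.28
tool_pos: [0.5131, -0.0024, 0.1067]
tool_rot: [111.8, 89.9, 11.4]
force: [0.1, -0.9, 0.5]
grip_width: 0.0474
```

>>> step_arm --pt "0.3 -0.05 0.0 0 0" --pt "0.3 -0.1 -0.05 0 0" --pt "0.3 -0.1 -0.1 0 0" --pt "0.3 -0.1 -0.1 0 0" --pt "0.3 -0.1 -0.1 0 0" --pt "0.3 -0.1 -0.1 0 0"

```text
time_s: 9.02
tool_pos: [0.4143, 0.015, 0.2053]
tool_rot: [-11.0, 89.9, -111.4]
force: [-0.4, -0.1, -0.4]
grip_width: 0.0566
```

```bash
python3 - <<'E'
from h import *
def rect(q,n): print(n,[np.round(v,1) for v in cv2.minAreaRect((q[:,:2]*1000).astype(np.float32))],len(q))
for c in('wrist','top','scene'):
    o,m,im,d,P=look('r_'+c,c); print(c,o['tool_pos'],o['force'])
    for r in regions_of(c,'pot')[:4]:
        k=r['pixels']&(d>0)
        q=P[k]; q=q[(abs(q[:,0]-.508)<.09)&(abs(q[:,1])<.06)&(q[:,2]>.09)&(q[:,2]<.14)]
        if len(q)>100: print(r['p'],r['pixel']); rect(q,'pot'); print(np.polyfit(q[:,0],q[:,2],1),q[:,2].max())
    P=P.reshape(-1,3); g=lambda z0,z1:P[(P[:,0]>.35)&(P[:,0]<.62)&(P[:,1]>-.45)&(P[:,1]<-.15)&(P[:,2]>z0)&(P[:,2]<z1)]
    for a,b,n in((.13,.15,'guard'),(.055,.067,'plat'),(.097,.108,'wall')):
        q=g(a,b); 
        if len(q)>5: rect(q,n)
E
```

```text
wrist [0.41425351 0.01503124 0.20528536] [-0.38312397 -0.12551359 -0.35056847]
0.79 [266.5, 76.6]
pot [array([490.3,   0.7]), array([ 43.2, 107.6]), np.float64(80.1)] 9378
[0.02100141 0.11046704] 0.12738460234869065
plat [array([ 453.7, -197.4]), array([141.7,  13.7]), np.float64(6.9)] 2260
top [0.41408147 0.01484467 0.20505687] [ 0.50896114 -0.91855018 -0.08884837]
0.95 [282.3, 196.1]
pot [array([518.6,  -3.3]), array([39. , 97.9]), np.float64(79.1)] 484
[-0.00380352  0.12246107] 0.12904858194069613
guard [array([ 495.5, -351.1]), array([59.9, 91. ]), np.float64(7.6)] 782
plat [array([ 490.3, -306.4]), array([181.1, 245.8]), np.float64(7.5)] 3992
wall [array([ 486.6, -261.3]), array([ 57.7, 111.6]), np.float64(2.8)] 68
scene [0.41388602 0.01485603 0.20506878] [-0.49962993 -0.23608653  0.23324663]
0.72 [244.5, 188.2]
pot [array([504.4,  -2.2]), array([ 38.6, 133.7]), np.float64(79.6)] 354
[-0.06216894  0.15329609] 0.13098796248857159
guard [array([ 495.6, -352.1]), array([65.5, 89.3]), np.float64(7.5)] 420
plat [array([ 489.3, -308.5]), array([191.6, 244.2]), np.float64(7.5)] 1599
wall [array([ 491.3, -302.4]), array([ 60.9, 189. ]), np.float64(7.5)] 103
```

View pics/r_wrist.png

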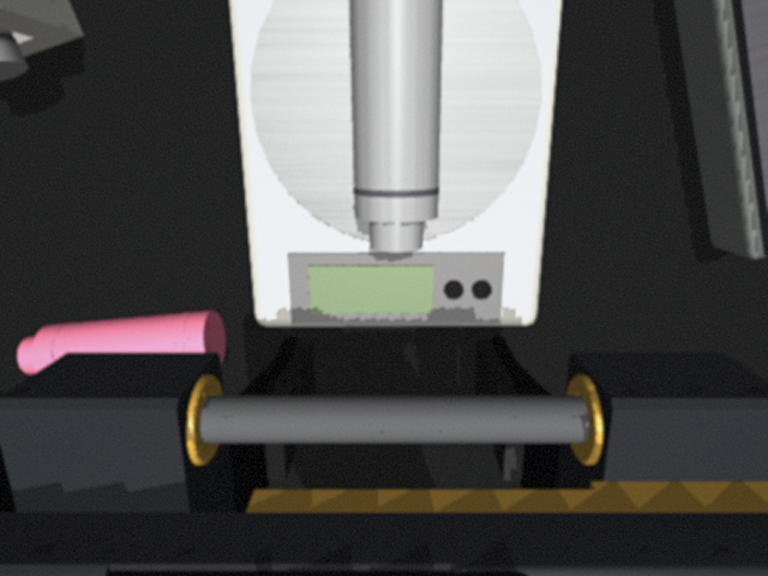

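The pot lies along the rest, nose at (397,245). I want to check the centring lengthwise against the pan.

```bash
python3 - <<'E'
from h import *
e=np.array([np.cos(np.radians(-10.3)),np.sin(np.radians(-10.3))]);n=np.array([-e[1],e[0]])
for c in('wrist','top','scene'):
    z=np.load(f'r_{c}.npz');im,d=z['im'],z['d'];P=cloud(d,camera_model(c))
    a=(P[...,:2]-[.508,-.003])@e; l=(P[...,:2]-[.508,-.003])@n
    q=(abs(l)<.006)&(d>0)&(abs(a)<.12)
    for lo,hi in((.121,.135),(.108,.135)):
        k=q&(P[...,2]>lo)&(P[...,2]<hi); print(c,lo,a[k].min().round(4),a[k].max().round(4),k.sum())
    k=(d>0)&(abs(a)<.14)&(abs(l)<.12)&(P[...,2]>.03)&(P[...,2]<.07)
    print(' balance body a',np.percentile(a[k],[.5,99.5]).round(4),'l',np.percentile(l[k],[.5,99.5]).round(4))
for c in('top','scene'):
    d=np.load(c+'.npz')['d'];P=cloud(d,camera_model(c)); a=(P[...,:2]-[.508,-.003])@e; l=(P[...,:2]-[.508,-.003])@n
    for w in(.012,.02):
        k=(d>0)&(abs(a)<.1)&(abs(l)<w)&(P[...,2]>.075)&(P[...,2]<.12); print(c,'rail',a[k].min().round(4),a[k].max().round(4),'l',l[k].min(),l[k].max(), P[...,2][k].max())
E
```

```text
wrist 0.121 -0.0572 0.0315 2817
wrist 0.108 -0.0724 0.0315 3152
 balance body a [-0.1337  0.0471] l [-0.0874  0.0879]
top 0.121 -0.0366 0.0595 144
top 0.108 -0.0366 0.0595 157
 balance body a [-0.0475  0.0997] l [-0.0873  0.0904]
scene 0.121 -0.0695 0.063 99
scene 0.108 -0.0706 0.063 111
 balance body a [-0.1306  0.1018] l [-0.0887  0.0893]
top rail -0.049 0.0506 l -0.0119019208151892 0.01199542383606086 0.09386583890704459
top rail -0.0491 0.0509 l -0.01997162002424666 0.01997211448653915 0.09757997907259108
scene rail -0.0487 0.0522 l -0.01197652076206751 0.011931572700400671 0.09514657646388702
scene rail -0.0533 0.0522 l -0.01993094186166072 0.019768749795563426 0.10201982849341218
```

The pot sits about 6 mm towards the nose from centre, so I'll regrasp and shift it 6.5 mm.

>>> step_arm --pt "0.3 0.0 0.06 0 0" --pt "0.3 0.03 0.09 0 0" --pt "0.3 0.08 0.09 0 0" --pt "0.3 0.1 0.09 0 0" --pt "0.3 0.1 0.09 0 0" --pt "-0.5 0.1 0.09 0 0" --pt "-0.5 0.1 0.09 0 0" --pt "-0.5 0.1 0.09 0 0" --pt "-0.5 0.09 0.09 0 0" --pt "-0.5 0.09 0.0965 0 0" --pt "-0.5 0.095 0.0965 0 0" --pt "-0.5 0.1 0.0965 0 0"

```text
time_s: 10.82
tool_pos: [0.5104, -0.0032, 0.1111]
tool_rot: [159.0, 89.9, 58.7]
force: [-22.2, -3.0, 67.1]
grip_width: 0.039
```

>>> step_arm --pt "-0.5 0 0 0 0" --pt "0.3 0 0 0 0" --pt "0.3 0 0 0 0" --pt "0.3 0 0 0 0" --pt "0.3 -0.08 0 0 0" --pt "0.3 -0.1 -0.09 0 0" --pt "0.3 -0.1 -0.09 0 0" --pt "0.3 -0.1 -0.09 0 0" --pt "0.3 -0.1 -0.09 0 0" --pt "0.3 -0.1 -0.09 0 0" --pt "0.3 -0.1 -0.09 0 0" --pt "0.3 -0.1 -0.09 0 0"

```text
time_s: 12.32
tool_pos: [0.4201, 0.0137, 0.2052]
tool_rot: [-24.2, 89.9, -124.7]
force: [0.1, 0.5, 0.4]
grip_width: 0.0567
```

```bash
python3 - <<'E'
from h import *
e=np.array([np.cos(np.radians(-10.3)),np.sin(np.radians(-10.3))]);n=np.array([-e[1],e[0]])
for c in('wrist','top','scene'):
    o,m,im,d,P=look('s_'+c,c); print(c,o['tool_pos'],o['force'],o['time_s'])
    a=(P[...,:2]-[.508,-.003])@e; l=(P[...,:2]-[.508,-.003])@n
    q=(abs(l)<.006)&(d>0)&(abs(a)<.12)
    for lo,hi in((.121,.135),(.108,.135)):
        k=q&(P[...,2]>lo)&(P[...,2]<hi); print(c,lo,a[k].min().round(4),a[k].max().round(4),k.sum())
# shaker cradle profile along its axis
f=np.array([np.cos(np.radians(-82.4)),np.sin(np.radians(-82.4))]);g=np.array([-f[1],f[0]])
for c in('top','scene'):
    d=np.load(f's_{c}.npz')['d'];P=cloud(d,camera_model(c)); a=(P[...,:2]-[.490,-.307])@f; l=(P[...,:2]-[.490,-.307])@g
    k=(d>0)&(abs(a)<.11)&(abs(l)<.06)
    K=k&(P[...,2]>.132); print(c,'guard a',np.percentile(a[K],[1,99]).round(4),'l',np.percentile(l[K],[1,99]).round(4),P[...,2][K].max())
    for lo in np.arange(-.1,0,.005):
        s=k&(a>=lo)&(a<lo+.005)&(P[...,2]>.07); 
        if s.sum(): print(lo.round(3),s.sum(),'z',P[...,2][s].max().round(3),'l',l[s].min().round(3),l[s].max().round(3))
im=np.load('s_top.npz')['im'][180:250,340:440]; im2=np.load('s_scene.npz')['im'][165:225,118:200]
save('pics/c3.png',np.hstack([cv2.resize(im,(400,280)),cv2.resize(im2,(383,280))]))
E
```

```text
wrist [0.4200729  0.01372194 0.20518741] [0.14302433 0.52995794 0.41436387] 12.325
wrist 0.121 -0.0467 0.0379 2720
wrist 0.108 -0.0617 0.0379 3058
top [0.42004792 0.01380501 0.2052874 ] [ 0.8087638  -0.06668616  0.80819174] 12.375
top 0.121 -0.026 0.0685 138
top 0.108 -0.026 0.0705 157
scene [0.42002788 0.01382822 0.20536615] [-0.18779868  0.29354246 -1.27858705] 12.425
scene 0.121 -0.0533 0.0707 100
scene 0.108 -0.0621 0.072 114
top guard a [-0.0002  0.0882] l [-0.0296  0.029 ] 0.14478997661713522
-0.1 51 z 0.107 l -0.022 0.022
-0.095 24 z 0.105 l -0.022 0.022
-0.09 1 z 0.098 l -0.006 -0.006
-0.07 25 z 0.088 l -0.02 0.02
-0.065 28 z 0.088 l -0.021 0.022
-0.06 20 z 0.087 l -0.021 0.021
-0.055 25 z 0.089 l -0.022 0.02
-0.05 23 z 0.088 l -0.022 0.022
-0.045 25 z 0.086 l -0.021 0.022
-0.04 23 z 0.088 l -0.021 0.021
-0.035 27 z 0.089 l -0.022 0.02
-0.03 24 z 0.087 l -0.022 0.02
-0.025 28 z 0.089 l -0.021 0.022
-0.02 27 z 0.088 l -0.021 0.021
-0.015 25 z 0.088 l -0.022 0.02
-0.01 22 z 0.087 l -0.02 0.02
-0.005 60 z 0.143 l -0.03 0.028
scene guard a [0.0017 0.0898] l [-0.0324  0.0312] 0.14965990703149212
-0.1 33 z 0.106 l -0.025 0.022
-0.095 18 z 0.11 l -0.021 0.023
-0.09 12 z 0.106 l -0.018 0.022
-0.07 11 z 0.089 l -0.022 0.021
-0.065 10 z 0.091 l -0.015 0.02
-0.06 12 z 0.091 l -0.018 0.022
-0.055 14 z 0.091 l -0.019 0.021
-0.05 14 z 0.09 l -0.02 0.027
-0.045 14 z 0.09 l -0.019 0.023
-0.04 13 z 0.092 l -0.018 0.022
-0.035 14 z 0.091 l -0.019 0.021
-0.03 11 z 0.092 l -0.022 0.019
-0.025 13 z 0.09 l -0.017 0.02
-0.02 12 z 0.088 l -0.018 0.023
-0.015 13 z 0.088 l -0.02 0.018
-0.01 14 z 0.091 l -0.019 0.026
-0.005 15 z 0.089 l -0.02 0.02
```

View pics/c3.png

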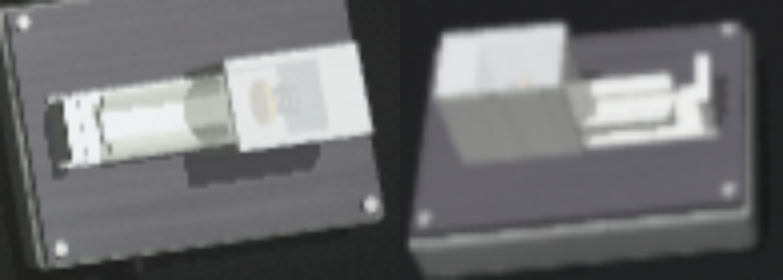

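The balance is fine apart from about 3.5 mm. The right crop shows the brass disc under the clear guard and the end wall opposite. The cradle lies on the axis at -82.4° and home is at about (0.4865,-0.2807). I'll slide the pot 3.5 mm on the rail with a light grip, let go, and wait.

>>> step_arm --pt "0.3 0 0.06 0 0" --pt "0.3 0 0.114 0 0" --pt "0.3 0.06 0.114 0 0" --pt "0.3 0.095 0.114 0 0" --pt "0.3 0.099 0.114 0 0" --pt "0.3 0.099 0.114 0 0" --pt "-0.5 0.099 0.114 0 0" --pt "-0.5 0.099 0.114 0 0" --pt "-0.5 0.099 0.114 0 0" --pt "-0.5 0.099 0.112 0 0" --pt "-0.5 0.099 0.1105 0 0" --pt "-0.5 0.099 0.1105 0 0" --newtons 8

```text
time_s: 13.98
tool_pos: [0.5326, -0.0075, 0.1082]
tool_rot: [88.1, 89.4, -12.3]
force: [8.2, -5.0, -1.3]
grip_width: 0.0432
```

>>> step_arm --pt "0.1 0 0 0 0" --pt "0.1 0 0 0 0" --pt "0.1 0 0 0 0" --pt "0.1 0 0 0 0" --pt "0.1 0 0 0 0" --pt "0.1 0 0 0 0" --pt "0.1 0 0 0 0" --pt "0.1 0 0 0 0" --pt "0.1 0 0 0 0" --pt "0.1 0 0 0 0"

```text
time_s: 15.22
tool_pos: [0.5287, -0.006, 0.1066]
tool_rot: [137.8, 90.0, 37.4]
force: [-0.4, 0.3, -0.8]
grip_width: 0.0479
```

```bash
cat >> h.py <<'E'
def prof(n,c,org,ang,zmin,hw=.006,L=.13,step=.01,zmax=.3):
    o,m,im,d,P=look(n,c); e=np.array([np.cos(np.radians(ang)),np.sin(np.radians(ang))]);g=np.array([-e[1],e[0]])
    a=(P[...,:2]-org)@e; l=(P[...,:2]-org)@g
    k=(abs(l)<hw)&(d>0)&(abs(a)<L)&(P[...,2]>zmin)&(P[...,2]<zmax)
    print(c,'a',a[k].min().round(4),a[k].max().round(4),'t',o['time_s'],o['tool_pos'],o['grip_width'],o['force'])
    for lo in np.arange(-L,L,step):
        s=k&(a>=lo)&(a<lo+step)
        if s.sum()>3: print(' ',lo.round(3),np.median(P[...,2][s]).round(4),s.sum())
E
python3 - <<'E'
from h import *
for c in('scene',): prof('t_'+c,c,[.508,-.003],-10.3,.108,zmax=.14)
E
```

```text
scene a -0.0043 0.0719 t 15.225 [ 0.52865069 -0.00595765  0.10658469] 0.047899331752390154 [-0.41895897  0.31401036 -0.84115775]
  -0.01 0.1264 5
  0.01 0.1257 4
  0.02 0.1269 6
  0.03 0.1285 7
  0.04 0.1274 8
  0.05 0.1274 10
  0.06 0.1256 16
  0.07 0.1211 8
```

>>> step_arm --pt "-0.5 0 0.0035 0 0" --pt "-0.5 0 0.0035 0 0" --pt "-0.5 0 0.0035 0 0" --pt "-0.5 0 0.0035 0 0" --pt "-0.5 0 0.0035 0 0" --newtons 15

```text
time_s: 15.9
tool_pos: [0.531, -0.0072, 0.1063]
tool_rot: [-69.6, 89.9, -170.0]
force: [-4.6, -1.7, 3.0]
grip_width: 0.0426
```

>>> step_arm --pt "-0.5 0 -0.002 0 0" --pt "-0.5 0 -0.004 0 0" --pt "-0.5 0 -0.004 0 0"

```text
time_s: 16.27
tool_pos: [0.5306, -0.0071, 0.1066]
tool_rot: [79.9, 89.6, -20.6]
force: [7.0, -5.3, -9.6]
grip_width: 0.0428
```

>>> step_arm --pt "0.1 0 0 0 0" --pt "0.1 0 0 0 0" --pt "0.1 0 0 0 0" --pt "0.1 0 0 0 0" --pt "0.1 0 0 0 0" --pt "0.1 0 0 0 0" --pt "0.1 0 0 0 0" --pt "0.1 0 0 0 0"

```text
time_s: 17.27
tool_pos: [0.5281, -0.0058, 0.1066]
tool_rot: [169.6, 90.0, 69.2]
force: [0.2, 0.1, 0.2]
grip_width: 0.0479
```

```bash
python3 - <<'E'
from h import *
for c in('scene','top'): prof('u_'+c,c,[.508,-.003],-10.3,.108,zmax=.14)
E
```

```text
scene a -0.0043 0.0717 t 17.275 [ 0.52813865 -0.00581209  0.10656818] 0.04791939787833566 [0.23933686 0.0800777  0.19929838]
  -0.01 0.1269 5
  0.02 0.1284 7
  0.03 0.1283 10
  0.04 0.128 6
  0.05 0.1269 10
  0.06 0.1249 15
  0.07 0.124 4Traceback (most recent call last):
  File "<stdin>", line 2, in <module>
  File "h.py", line 21, in prof
    print(c,'a',a[k].min().round(4),a[k].max().round(4),'t',o['time_s'],o['tool_pos'],o['grip_width'],o['force'])
                ~~~~~~~~^^
    return umr_minimum(a, axis, None, out, keepdims, initial, where)
ValueError: zero-size array to reduction operation minimum which has no identity
```

```bash
python3 - <<'E'
from h import *
for n,c in(('r_wrist','wrist'),('s_wrist','wrist'),('r_scene','scene'),('s_scene','scene'),('u_scene','scene'),('r_top','top'),('s_top','top')):
    z=np.load(n+'.npz')
    if c=='wrist': continue
    P=cloud(z['d'],camera_model(c)); k=(abs(P[...,0]-.508)<.09)&(abs(P[...,1])<.05)&(P[...,2]>.105)&(P[...,2]<.14)
    q=P[k]; 
    # centreline: mean y per x slice
    xs=np.arange(.44,.58,.02); print(n,[(x.round(2),q[abs(q[:,0]-x)<.01][:,1].mean().round(4),np.ptp(q[abs(q[:,0]-x)<.01][:,1]).round(3),q[abs(q[:,0]-x)<.01][:,2].max().round(3)) for x in xs if (abs(q[:,0]-x)<.01).sum()>5])
a=np.load('s_wrist.npz')['im'][0:200,120:400]; b=np.load('u_scene.npz')['im'][140:240,190:300]
save('pics/c4.png',np.hstack([cv2.resize(a,(448,320)),cv2.resize(b,(352,320))]))
E
```

```text
r_scene [(np.float64(0.44), np.float64(0.0104), np.float64(0.021), np.float64(0.121)), (np.float64(0.46), np.float64(0.0064), np.float64(0.039), np.float64(0.129)), (np.float64(0.48), np.float64(0.0051), np.float64(0.041), np.float64(0.13)), (np.float64(0.5), np.float64(0.0011), np.float64(0.04), np.float64(0.131)), (np.float64(0.52), np.float64(-0.0022), np.float64(0.037), np.float64(0.13)), (np.float64(0.54), np.float64(-0.0072), np.float64(0.04), np.float64(0.13)), (np.float64(0.56), np.float64(-0.0105), np.float64(0.04), np.float64(0.13))]
s_scene [(np.float64(0.46), np.float64(0.006), np.float64(0.038), np.float64(0.128)), (np.float64(0.48), np.float64(0.0049), np.float64(0.041), np.float64(0.131)), (np.float64(0.5), np.float64(0.0014), np.float64(0.04), np.float64(0.131)), (np.float64(0.52), np.float64(-0.0023), np.float64(0.037), np.float64(0.133)), (np.float64(0.54), np.float64(-0.0059), np.float64(0.04), np.float64(0.133)), (np.float64(0.56), np.float64(-0.0093), np.float64(0.039), np.float64(0.13))]
u_scene [(np.float64(0.5), np.float64(-0.0027), np.float64(0.031), np.float
[... 344 characters left out ...]
0.5), np.float64(0.0004), np.float64(0.041), np.float64(0.129)), (np.float64(0.52), np.float64(-0.0031), np.float64(0.041), np.float64(0.127)), (np.float64(0.54), np.float64(-0.0069), np.float64(0.041), np.float64(0.129)), (np.float64(0.56), np.float64(-0.0093), np.float64(0.039), np.float64(0.127))]
s_top [(np.float64(0.48), np.float64(0.0082), np.float64(0.038), np.float64(0.127)), (np.float64(0.5), np.float64(0.0005), np.float64(0.041), np.float64(0.128)), (np.float64(0.52), np.float64(-0.0032), np.float64(0.041), np.float64(0.128)), (np.float64(0.54), np.float64(-0.0067), np.float64(0.041), np.float64(0.129)), (np.float64(0.56), np.float64(-0.0106), np.float64(0.041), np.float64(0.128))]
```

View pics/c4.png

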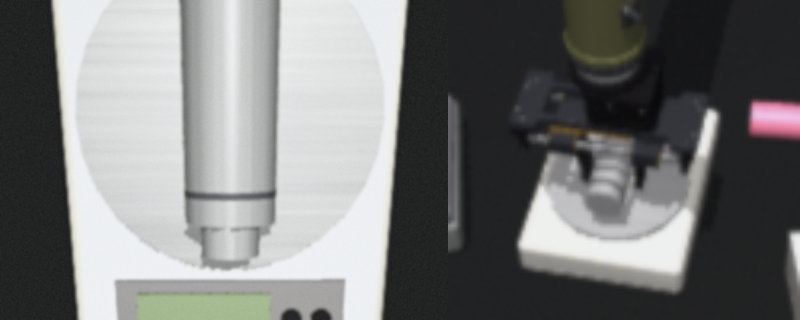

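The pot is straight in the rest. The odd 42.7 mm width with a light grip suggests the fingertips are low or the force too light, so I'll retry 4 mm higher with a firmer grip.

>>> step_arm --pt "0.1 -0.004 0.004 0 0" --pt "0.1 -0.004 0.004 0 0" --pt "-0.5 -0.004 0.004 0 0" --pt "-0.5 -0.004 0.004 0 0" --pt "-0.5 -0.004 0.004 0 0" --pt "-0.5 -0.004 0.004 0 0" --newtons 30

```text
time_s: 18.12
tool_pos: [0.5321, -0.0075, 0.1109]
tool_rot: [13.7, 90.0, -86.7]
force: [-2.5, -3.8, 4.2]
grip_width: 0.0396
```

>>> step_arm --pt "-0.5 -0.003 0 0 0" --pt "-0.5 -0.006 0 0 0" --pt "-0.5 -0.006 0 0 0"

```text
time_s: 18.5
tool_pos: [0.5317, -0.0056, 0.1161]
tool_rot: [-131.3, 89.9, 128.4]
force: [0.5, -0.2, -4.5]
grip_width: 0.0391
```

```bash
python3 - <<'E'
from h import *
for c in('scene',): prof('v_'+c,c,[.508,-.003],-10.3,.108,zmax=.15,step=.02)
E
```

```text
scene a -0.0047 0.0704 t 18.5 [ 0.53168677 -0.00556383  0.11614328] 0.03911917638348502 [ 0.47531879 -0.19439215 -4.48469356]
  -0.01 0.1326 7
  0.01 0.1321 11
  0.03 0.1337 16
  0.05 0.1313 28
  0.07 0.1259 4
```

>>> step_arm --pt "-0.5 0 -0.004 0 0" --pt "-0.5 0.004 -0.004 0 0" --pt "-0.5 0.006 -0.004 0 0" --pt "-0.5 0.006 -0.004 0 0" --pt "0.1 0.006 -0.004 0 0" --pt "0.1 0.006 -0.004 0 0" --pt "0.1 0.006 -0.004 0 0" --pt "0.1 0.006 -0.004 0 0" --pt "0.1 0.006 -0.004 0 0" --pt "0.1 0.006 -0.004 0 0" --pt "0.1 0.006 -0.004 0 0" --pt "0.1 0.006 -0.004 0 0"

```text
time_s: 20.05
tool_pos: [0.5281, -0.0059, 0.1106]
tool_rot: [140.3, 90.0, 39.9]
force: [0.2, 0.4, -0.3]
grip_width: 0.0481
```

```bash
python3 - <<'E'
from h import *
for c in('scene',): prof('x_'+c,c,[.508,-.003],-10.3,.108,zmax=.15,step=.02)
P=cloud(np.load('x_scene.npz')['d'],camera_model('scene')); print('nose',[ (x,((abs(P[...,0]-x)<.005)&(abs(P[...,1]-.01)<.015)&(P[...,2]>.1)&(P[...,2]<.125)).sum()) for x in (.43,.44,.45,.46)])
E
```

```text
scene a -0.0089 0.0675 t 20.05 [ 0.52814751 -0.00586324  0.11057075] 0.048063068496035956 [ 0.15658689  0.37353616 -0.34502933]
  -0.01 0.1285 11
  0.01 0.1276 15
  0.03 0.1268 19
  0.05 0.1255 24
nose [(0.43, np.int64(0)), (0.44, np.int64(0)), (0.45, np.int64(0)), (0.46, np.int64(0))]
```

Centred now: the tail overhangs the rail end by 15.3 mm and the pot is released. Next I'll grip it further back, lightly, and lift the tail so it pivots nose-down on the rail end.

>>> step_arm --pt "0.1 0.0 0.014 0 0" --pt "0.1 0.001 0.014 0 0" --pt "-0.5 0.001 0.014 0 0" --pt "-0.5 0.001 0.014 0 0" --pt "-0.5 0.001 0.014 0 0" --pt "-0.5 0.001 0.014 0 0" --pt "-0.5 -0.005 0.014 0 0" --pt "-0.5 -0.011 0.013 0 0" --pt "-0.5 -0.017 0.012 0 0" --pt "-0.5 -0.023 0.011 0 0" --pt "-0.5 -0.023 0.011 0 0" --newtons 10

```text
time_s: 21.48
tool_pos: [0.5395, -0.0075, 0.1343]
tool_rot: [129.9, 89.9, 29.5]
force: [0.6, -0.2, -3.2]
grip_width: 0.0397
```

```bash
python3 - <<'E'
from h import *
for c in('scene','top','wrist'):
  try: prof('y_'+c,c,[.508,-.003],-10.3,.09,zmax=.19,step=.01)
  except Exception as e: print(c,e)
E
```

```text
scene a -0.0076 0.0687 t 21.475 [ 0.53947336 -0.00746523  0.13427063] 0.0397298711051449 [ 0.56416028 -0.24960236 -3.22437163]
  -0.01 0.1396 6
  0.02 0.149 5
  0.03 0.151 7
  0.04 0.1552 6
  0.05 0.155 12
  0.06 0.1353 28
top zero-size array to reduction operation minimum which has no identity
wrist a -0.0035 0.0673 t 21.575 [ 0.53945186 -0.00762576  0.13389563] 0.039720749595950226 [ 0.75970334 -0.01417423 -2.15392274]
  -0.01 0.1384 93
  -0.0 0.1403 360
  0.01 0.1428 331
  0.03 0.1497 142
  0.04 0.1514 577
  0.05 0.1525 939
  0.06 0.1313 824
```

It tipped to about 0.29 rad on the rail end. I'm tightening the grip and carrying it to a stand-off beside the shaker.

>>> step_arm --pt "-0.5 0 0 0 0" --pt "-0.5 0 0 0 0" --pt "-0.5 -0.02 0 0 0" --pt "-0.5 -0.05 0 0 0" --pt "-0.5 -0.066 0 0.02 -6" --pt "-0.5 -0.066 -0.01 0.06 -16" --pt "-0.5 -0.066 -0.02 0.1 -26" --pt "-0.5 -0.066 -0.026 0.14 -36" --pt "-0.5 -0.066 -0.026 0.18 -46" --pt "-0.5 -0.066 -0.026 0.206 -56" --pt "-0.5 -0.066 -0.026 0.206 -66" --pt "-0.5 -0.066 -0.026 0.206 -76" --newtons 60

```text
time_s: 23.12
tool_pos: [0.476, -0.2063, 0.2006]
tool_rot: [76.0, 89.9, 51.8]
force: [0.3, -0.4, -4.4]
grip_width: 0.0391
```

>>> step_arm --pt "-0.5 0 0 0 -10" --pt "-0.5 0 0 0 -20" --pt "-0.5 0 0 0 -30" --pt "-0.5 0 0 0 -32" --pt "-0.5 0 0 0 -32" --pt "-0.5 0 0 0 -32"

```text
time_s: 23.88
tool_pos: [0.4762, -0.2058, 0.1998]
tool_rot: [46.4, 90.0, 54.0]
force: [-0.4, 0.7, -4.8]
grip_width: 0.0389
```

```bash
cat > f.py <<'E'
from h import *
import sys
H=np.array([.4865,-.2807]);an=np.radians(-82.4);f=np.array([np.cos(an),np.sin(an)]);g=np.array([-f[1],f[0]])
def potfit(tag):
    o=monitor.get_obs();Rt=rot(o['tool_rot']);T=np.array(o['tool_pos'])
    print('t',o['time_s'],'TCP rel home a,l,z',((T[:2]-H)@f).round(4),((T[:2]-H)@g).round(4),(T[2]-.098).round(4),'ydir',Rt[:,1].round(3),'w',round(o['grip_width'],4),'F',o['force'].round(1),'q7',o['qpos'][6].round(0))
    for c in('scene','top'):
        _,m,im,d,P=look(tag+'_'+c,c)
        best=None
        for r in regions_of(c,'pot'):
            k=r['pixels']&(d>0)
            q=P[k]; q=q[(abs(q[:,0]-.49)<.09)&(abs(q[:,1]+.27)<.14)&(q[:,2]>.06)]
            if len(q)>60: best=q;break
        if best is None: print(c,'none'); continue
        a=(best[:,:2]-H)@f; l=(best[:,:2]-H)@g; z=best[:,2]-.098
        k=abs(l-np.median(l))<.008
        p=np.polyfit(a[k],z[k],1)
        for _ in range(3):
            rr=z-np.polyval(p,a); kk=k&(abs(rr)<.004); p=np.polyfit(a[kk],z[kk],1)
        th=np.arctan(-p[0]); print(c,len(best),'a',a.min().round(4),a.max().round(4),'l',np.percentile(l,[2,98]).round(4),'theta',th.round(3),'axis z at TCP a',(np.polyval(p,(T[:2]-H)@f)-.02/np.cos(th)).round(4),'inl',kk.sum())
E
python3 -c "
from f import *
potfit('m1')"
```

```text
t 23.875 TCP rel home a,l,z -0.0756 -0.0003 0.1018 ydir [-0.131  0.991  0.   ] w 0.0389 F [-0.4  0.7 -4.8] q7 32.0
scene 151 a -0.11 0.0368 l [-0.0771  0.083 ] theta 0.165 axis z at TCP a 0.078 inl 27
top 184 a -0.1136 -0.0713 l [-0.0201  0.0182] theta -0.428 axis z at TCP a 0.0992 inl 26
```

```bash
python3 - <<'E'
from f import *
o=monitor.get_obs();T=np.array(o['tool_pos'])
for c in('scene','top'):
    z=np.load(f'm1_{c}.npz');d=z['d'];P=cloud(d,camera_model(c)); a=(P[...,:2]-H)@f; l=(P[...,:2]-H)@g
    for lo in np.arange(-.12,.04,.008):
        k=(d>0)&(abs(l)<.007)&(a>=lo)&(a<lo+.008)&(P[...,2]>.145)&(P[...,2]<.25)
        if k.sum()>1: print(c,lo.round(3),k.sum(),np.round(np.percentile(P[...,2][k],[10,50,90])-.098,4))
z=np.load('m1_scene.npz')['im'][120:220,110:240]; save('pics/c5.png',z,5)
E
```

```text
scene -0.112 9 [0.0869 0.0973 0.1081]
scene -0.016 8 [0.0958 0.0991 0.0999]
scene -0.008 7 [0.0946 0.0977 0.0988]
scene 0.0 6 [0.0904 0.0945 0.0989]
scene 0.008 10 [0.0794 0.0855 0.0928]
scene 0.016 6 [0.0798 0.082  0.0834]
scene 0.032 3 [0.048  0.0485 0.0514]
top -0.12 8 [0.0839 0.0881 0.0907]
top -0.112 33 [0.0928 0.1056 0.1169]
top -0.104 16 [0.1177 0.1211 0.1224]
top -0.096 2 [0.1162 0.1165 0.1169]
top -0.088 10 [0.1133 0.1167 0.1186]
```

View pics/c5.png

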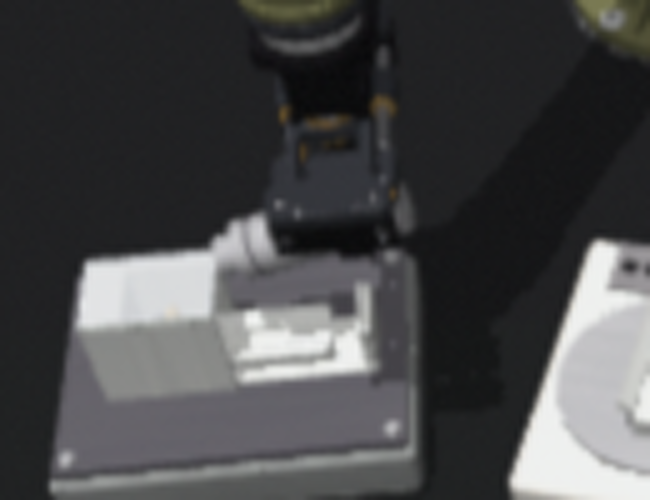

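The pot is held nose-down, nose at (235,245) in the crop just in front of the guard, tail at (405,210). I'll refine the tilt with the wrist camera.

```bash
cat >> f.py <<'E'
def wfit(n):
    o,m,im,d,P=look(n,'wrist'); a=(P[...,:2]-H)@f; l=(P[...,:2]-H)@g; T=np.array(o['tool_pos']); ta=(T[:2]-H)@f
    print('TCP a',ta.round(4),'z',(T[2]-.098).round(4),'F',o['force'].round(1),'t',o['time_s'])
    A=[];Zs=[]
    for lo in np.arange(-.06,.11,.004):
        k=(d>0)&(abs(l)<.004)&(a-ta>=lo)&(a-ta<lo+.004)&(P[...,2]>T[2]-.06)&(P[...,2]<T[2]+.04)
        if k.sum()>8:
            z=P[...,2][k]-.098; print((lo+.002).round(3),k.sum(),np.round(np.percentile(z,[10,50,90])-T[2]+.098,4))
E
python3 -c "
from f import *
wfit('m2')"
```

```text
TCP a -0.0756 z 0.1015 F [-0.1 -0.3 -4.3] t 24.075
-0.038 115 [-0.0163 -0.0134 -0.011 ]
-0.034 306 [-0.0089 -0.0032  0.0027]
-0.03 397 [0.0053 0.0113 0.0169]
-0.026 225 [0.0183 0.0202 0.0212]
-0.022 163 [0.0187 0.0195 0.0203]
-0.018 159 [0.0174 0.0183 0.0192]
-0.014 151 [0.0167 0.0175 0.0183]
-0.01 135 [0.0154 0.0164 0.0172]
-0.006 11 [0.0142 0.0147 0.0154]
0.01 24 [0.0098 0.0103 0.0108]
0.014 107 [0.0085 0.0093 0.0101]
0.018 101 [0.0075 0.0082 0.0088]
0.022 97 [0.0062 0.007  0.0077]
0.026 97 [0.0052 0.0059 0.0067]
0.03 94 [0.0039 0.0046 0.0055]
```

The tilt is 0.279 rad, inside the window. From the TCP, the pot's origin lies 29 mm ahead and 15.9 mm below. Descending, then moving forward short of plunger contact.

>>> step_arm --pt "-0.5 0.03 0 0 0" --pt "-0.5 0.055 0 0 0" --pt "-0.5 0.0625 0 0 0" --pt "-0.5 0.0625 0 0 0" --pt "-0.5 0.0635 -0.01 0 0" --pt "-0.5 0.0645 -0.02 0 0" --pt "-0.5 0.065 -0.03 0 0" --pt "-0.5 0.0655 -0.0345 0 0" --pt "-0.5 0.0655 -0.0345 0 0"

```text
time_s: 25.25
tool_pos: [0.4806, -0.2406, 0.134]
tool_rot: [-151.5, 90.0, -144.0]
force: [-0.9, -0.1, -4.4]
grip_width: 0.0388
```

```bash
python3 -c "
from f import *
wfit('m3')"
```

```text
TCP a -0.0405 z 0.036 F [-0.9 -0.1 -4.4] t 25.25
-0.038 114 [-0.0165 -0.0139 -0.0113]
-0.034 420 [-0.0513 -0.0055  0.0022]
-0.03 390 [0.0054 0.0113 0.0168]
-0.026 234 [0.0181 0.0201 0.0211]
-0.022 168 [0.0185 0.0194 0.0202]
-0.018 157 [0.0173 0.0182 0.0191]
-0.014 153 [0.0165 0.0173 0.0181]
-0.01 130 [0.0155 0.0163 0.0171]
-0.006 12 [0.0145 0.0151 0.0154]
0.01 21 [0.0095 0.0101 0.0106]
0.014 114 [0.0084 0.0093 0.01  ]
0.018 109 [0.0074 0.0081 0.009 ]
0.022 92 [0.0062 0.0069 0.0077]
0.026 97 [0.0053 0.0059 0.0066]
0.03 85 [0.0041 0.0047 0.0054]
0.034 9 [0.0031 0.0035 0.004 ]
```

>>> step_arm --pt "-0.5 0.0 -0.002 0 0" --pt "-0.5 0.0 -0.002 0 0"

```text
time_s: 25.55
tool_pos: [0.4811, -0.2418, 0.1341]
tool_rot: [31.3, 90.0, 39.0]
force: [0.0, 0.2, -4.4]
grip_width: 0.0388
```

>>> step_arm --pt "-0.5 0.0 -0.002 0 0" --pt "-0.5 0.0 -0.002 0 0"

```text
time_s: 25.8
tool_pos: [0.4814, -0.2441, 0.1341]
tool_rot: [-31.1, 90.0, -23.5]
force: [0.6, -0.2, -4.7]
grip_width: 0.0388
```

>>> step_arm --pt "-0.5 0.0 -0.002 0 0" --pt "-0.5 0.0 -0.002 0 0"

```text
time_s: 26.05
tool_pos: [0.4816, -0.246, 0.134]
tool_rot: [37.8, 90.0, 45.4]
force: [0.0, -0.3, -4.8]
grip_width: 0.0387
```

>>> step_arm --pt "-0.5 0.0 -0.002 0 0" --pt "-0.5 0.0 -0.002 0 0"

```text
time_s: 26.3
tool_pos: [0.4817, -0.2464, 0.1337]
tool_rot: [106.3, 89.8, 113.9]
force: [-1.5, 6.4, -3.1]
grip_width: 0.0389
```

Contact felt at TCP y ≈ -0.2463, so home is about 1.3 mm further than I had it. Pushing the spring in.

>>> step_arm --pt "-0.5 0.001 -0.003 0 0" --pt "-0.5 0.002 -0.006 0 0" --pt "-0.5 0.003 -0.009 0 0" --pt "-0.5 0.003 -0.012 0 0" --pt "-0.5 0.003 -0.012 0 0"

```text
time_s: 26.92
tool_pos: [0.4832, -0.256, 0.1307]
tool_rot: [104.1, 89.6, 111.8]
force: [-2.9, 11.1, 1.7]
grip_width: 0.0386
```

```bash
python3 -c "
from f import *
wfit('m4')"
```

```text
TCP a -0.0249 z 0.0327 F [-2.9 11.1  1.7] t 26.925
-0.05 70 [-0.059  -0.0393 -0.0318]
-0.046 174 [-0.0486 -0.0289 -0.0278]
-0.042 123 [-0.0293 -0.0285 -0.0277]
-0.038 145 [-0.0288 -0.0166 -0.0128]
-0.034 325 [-0.0101 -0.0034  0.003 ]
-0.03 421 [0.0058 0.0128 0.0188]
-0.026 172 [0.0188 0.0196 0.0203]
-0.022 167 [0.0176 0.0184 0.0193]
-0.018 163 [0.0166 0.0175 0.0184]
-0.014 159 [0.0161 0.0169 0.0176]
-0.01 139 [0.0149 0.0157 0.0165]
-0.006 26 [0.014  0.0146 0.0152]
0.01 26 [0.0097 0.0103 0.0109]
0.014 117 [0.0088 0.0095 0.0103]
0.018 107 [0.0078 0.0085 0.0094]
0.022 107 [0.0068 0.0076 0.0083]
0.026 100 [0.0059 0.0066 0.0074]
0.03 80 [0.0049 0.0054 0.0062]
```

>>> step_arm --pt "-0.5 0.0 -0.002 0 0" --pt "-0.5 0.0 -0.0045 0 0" --pt "-0.5 0.0 -0.0045 0 0"

```text
time_s: 27.35
tool_pos: [0.4836, -0.2596, 0.1305]
tool_rot: [104.9, 89.5, 112.7]
force: [-4.6, 13.8, 1.4]
grip_width: 0.0387
```

```bash
python3 -c "
from f import *
wfit('m5')"
```

```text
TCP a -0.0213 z 0.0325 F [-4.6 13.8  1.4] t 27.35
-0.05 219 [-0.0513 -0.0291 -0.0278]
-0.046 124 [-0.0293 -0.0284 -0.0275]
-0.042 68 [-0.0292 -0.0284 -0.0277]
-0.038 104 [-0.0177 -0.015  -0.0115]
-0.034 319 [-0.0096 -0.0034  0.003 ]
-0.03 420 [0.0065 0.0131 0.0188]
-0.026 175 [0.0188 0.0195 0.0202]
-0.022 163 [0.0178 0.0186 0.0193]
-0.018 165 [0.0167 0.0175 0.0182]
-0.014 158 [0.0159 0.0167 0.0176]
-0.01 138 [0.0149 0.0157 0.0166]
-0.006 27 [0.014  0.0147 0.0153]
0.01 28 [0.0098 0.0102 0.0108]
0.014 117 [0.0089 0.0096 0.0103]
0.018 110 [0.0079 0.0086 0.0093]
0.022 103 [0.0068 0.0077 0.0084]
0.026 101 [0.0059 0.0066 0.0073]
0.03 77 [0.0048 0.0058 0.0063]
```

The tail's lower edge is about 3 mm inside the wall and the plunger about 13.5 mm in. Now lowering with a slightly eased grip.

>>> step_arm --pt "-0.5 0.004 0.0 0 0" --pt "-0.5 0.008 0.0005 0 0" --pt "-0.5 0.012 0.001 0 0" --pt "-0.5 0.014 0.001 0 0" --newtons 40

```text
time_s: 27.9
tool_pos: [0.4842, -0.2581, 0.1162]
tool_rot: [99.5, 89.5, 107.3]
force: [-2.4, 11.4, -0.5]
grip_width: 0.0391
```

```bash
python3 -c "
from f import *
wfit('m6')"
```

```text
TCP a -0.0227 z 0.0182 F [-2.4 11.4 -0.5] t 27.9
-0.058 96 [-0.0549 -0.0541 -0.0532]
-0.054 92 [-0.0547 -0.0539 -0.0531]
-0.05 286 [-0.0534 -0.0248 -0.0138]
-0.046 140 [-0.0148 -0.014  -0.0132]
-0.042 120 [-0.015  -0.0141 -0.0133]
-0.038 155 [-0.022  -0.0164 -0.0106]
-0.034 480 [-0.0066  0.0064  0.0155]
-0.03 200 [-0.0505  0.0151  0.0159]
-0.026 169 [0.0143 0.0149 0.0157]
-0.022 170 [0.0139 0.0146 0.0153]
-0.018 165 [0.0136 0.0143 0.015 ]
-0.014 147 [0.0132 0.0138 0.0146]
-0.01 156 [0.0127 0.0134 0.0141]
-0.006 67 [0.0124 0.013  0.0137]
0.01 56 [0.0109 0.0116 0.0122]
0.014 127 [0.0104 0.0111 0.0117]
0.018 131 [0.01   0.0107 0.0113]
0.022 126 [0.0096 0.0103 0.0111]
0.026 109 [0.0093 0.01   0.0105]
```

>>> step_arm --pt "-0.5 0.004 0.0 0 0" --pt "-0.5 0.008 0.001 0 0" --pt "-0.5 0.0105 0.001 0 0" --pt "-0.5 0.0105 0.001 0 0"

```text
time_s: 28.45
tool_pos: [0.4839, -0.2576, 0.1066]
tool_rot: [99.7, 89.5, 107.5]
force: [-3.0, 13.4, 5.6]
grip_width: 0.039
```

```bash
python3 -c "
from f import *
wfit('m7')"
```

```text
TCP a -0.0232 z 0.0086 F [-3.  13.4  5.6] t 28.45
-0.058 106 [-0.0451 -0.0444 -0.0436]
-0.054 98 [-0.0453 -0.0443 -0.0434]
-0.05 323 [-0.0443 -0.0206 -0.0045]
-0.046 164 [-0.0053 -0.0044 -0.0036]
-0.042 152 [-0.0053 -0.0045 -0.0036]
-0.038 347 [-0.0137  0.0004  0.0119]
-0.034 187 [0.0112 0.0122 0.0129]
-0.03 187 [0.0114 0.0122 0.0129]
-0.026 173 [0.0114 0.0123 0.0129]
-0.022 181 [0.0116 0.0124 0.0132]
-0.018 160 [0.0116 0.0124 0.013 ]
-0.014 169 [0.0115 0.0122 0.013 ]
-0.01 162 [0.0115 0.0123 0.013 ]
-0.006 80 [0.0115 0.0122 0.0128]
0.01 88 [0.0117 0.0125 0.0132]
0.014 138 [0.0118 0.0125 0.0133]
0.018 135 [0.0118 0.0126 0.0132]
0.022 128 [0.0118 0.0126 0.0131]
0.026 52 [0.0117 0.0123 0.0129]
```

The pot is level in the rail with its tail about 4 mm from the wall. Easing it back, releasing, and lifting clear.

>>> step_arm --pt "-0.5 0 0.002 0 0" --pt "-0.5 0 0.004 0 0" --pt "-0.5 0 0.005 0 0" --pt "0.15 0 0.005 0 0" --pt "0.15 0 0.005 0 0" --pt "0.15 0 0.005 0 0" --pt "0.3 -0.02 0.005 0 0" --pt "0.3 -0.06 0.005 0 0" --pt "0.3 -0.12 0.005 0 0" --pt "0.3 -0.15 0.005 0 0" --pt "0.3 -0.15 0.005 0 0"

```text
time_s: 29.88
tool_pos: [0.4845, -0.2588, 0.2604]
tool_rot: [-18.6, 89.6, -11.0]
force: [0.9, 0.1, 0.1]
grip_width: 0.0566
```

>>> step_arm --pt "0.3 0 0.06 0 0" --pt "0.3 0 0.12 0 0" --pt "0.3 0 0.12 0 0" --pt "0.3 0 0.12 0 0" --pt "0.3 0 0.12 0 0"

```text
time_s: 30.5
tool_pos: [0.467, -0.1401, 0.2564]
tool_rot: [-121.6, 90.0, -114.2]
force: [-0.5, 0.2, -1.1]
grip_width: 0.0563
```

```bash
python3 - <<'E'
from f import *
for c in('top','scene'):
    o,m,im,d,P=look('z_'+c,c); a=(P[...,:2]-H)@f; l=(P[...,:2]-H)@g
    print(c,o['time_s'],o['tool_pos'],o['force'].round(1))
    for lo in np.arange(-.085,.03,.01):
        k=(d>0)&(abs(l)<.006)&(a>=lo)&(a<lo+.01)&(P[...,2]<.16)
        if k.sum()>1: print(lo.round(3),k.sum(),(np.median(P[...,2][k])-.098).round(4))
    k=(d>0)&(abs(a+.02)<.04)&(abs(l)<.03)&(P[...,2]>.108)&(P[...,2]<.13); print('lat',np.percentile(l[k],[1,99]).round(4))
A=np.load('z_top.npz')['im'][180:250,340:440];B=np.load('z_scene.npz')['im'][150:230,105:215]
save('pics/c6.png',np.hstack([cv2.resize(A,(420,294)),cv2.resize(B,(380,294))]))
E
```

```text
top 30.5 [ 0.46699562 -0.14009597  0.25643444] [-0.5  0.2 -1.1]Traceback (most recent call last):
  File "<stdin>", line 8, in <module>
    return _quantile_unchecked(
        a, q, axis, out, overwrite_input, method, keepdims, weights)
    return _ureduce(a,
                    func=_quantile_ureduce_func,
    ...<5 lines>...
                    overwrite_input=overwrite_input,
                    method=method)
    r = func(a, **kwargs)
    result = _quantile(arr,
                       quantiles=q,
    ...<2 lines>...
                       out=out,
                       weights=wgt)
    slices_having_nans = np.isnan(arr[-1, ...])
                                  ~~~^^^^^^^^^
IndexError: index -1 is out of bounds for axis 0 with size 0
```

The arm hides the top view, so I'm moving it further aside.

>>> step_arm --pt "0.3 -0.04 0.06 0 0" --pt "0.3 -0.06 0.12 0 0" --pt "0.3 -0.06 0.18 0 0" --pt "0.3 -0.06 0.24 0 0" --pt "0.3 -0.06 0.26 0 0" --pt "0.3 -0.06 0.26 0 0"

```text
time_s: 31.3
tool_pos: [0.4328, 0.1203, 0.316]
tool_rot: [-125.8, 89.9, -118.1]
force: [0.2, -0.8, 0.5]
grip_width: 0.0568
```

```bash
python3 - <<'E'
from f import *
for c in('top','scene'):
    o,m,im,d,P=look('z_'+c,c); a=(P[...,:2]-H)@f; l=(P[...,:2]-H)@g
    print(c,o['time_s'],o['tool_pos'],o['force'].round(1))
    for lo in np.arange(-.085,.03,.01):
        k=(d>0)&(abs(l)<.006)&(a>=lo)&(a<lo+.01)&(P[...,2]<.16)
        if k.sum()>1: print(lo.round(3),k.sum(),(np.median(P[...,2][k])-.098).round(4))
    k=(d>0)&(abs(a+.02)<.04)&(abs(l)<.03)&(P[...,2]>.108)&(P[...,2]<.13)
    if k.any(): print('lat',np.percentile(l[k],[1,99]).round(4))
A=np.load('z_top.npz')['im'][180:250,340:440];B=np.load('z_scene.npz')['im'][150:230,105:215]
save('pics/c6.png',np.hstack([cv2.resize(A,(420,294)),cv2.resize(B,(380,294))]))
E
```

```text
top 31.3 [0.43282186 0.1202831  0.31602655] [ 0.2 -0.8  0.5]
-0.085 15 -0.0381
-0.075 32 -0.0028
-0.065 24 0.0182
-0.055 17 0.0192
-0.045 17 0.0206
-0.035 15 0.0192
-0.025 16 0.0192
-0.015 18 0.0201
-0.005 15 0.0193
0.005 17 0.0198
0.015 19 0.0207
0.025 29 0.0392
lat [-0.0164  0.018 ]
scene 31.35 [0.43324398 0.11845123 0.31618352] [-0.2 -0.1 -0.7]
-0.085 9 -0.0343
-0.075 13 -0.0012
-0.065 11 0.021
-0.055 16 -0.0049
-0.045 13 0.0215
-0.035 7 0.0224
-0.025 10 0.0222
-0.015 8 0.0237
-0.005 10 0.0235
0.005 7 0.0225
0.015 9 0.0221
0.025 12 0.0363
lat [-0.011   0.0217]
```

View pics/c6.png

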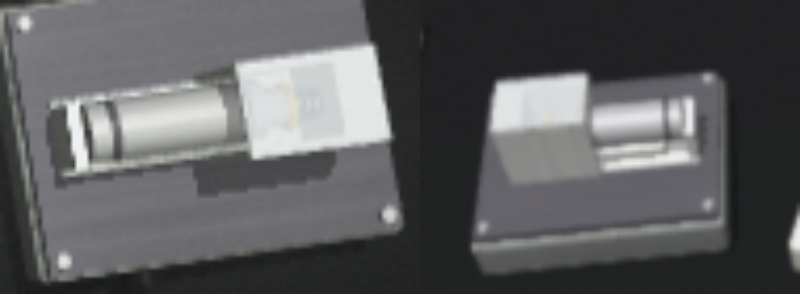

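The pot lies level and home: its top is 20 mm above the axis along its whole length. The tail is up against the end wall at (80,135), and the nose is on the brass plunger under the guard at (290,105).

```bash
python3 -c "
from h import *
print(monitor.get_obs()['time_s'],env.sign_off())"
```

```text
the job is handed in; nothing more can be done
31.4 None
```

The steel pot with the nose was weighed on the balance, then loaded into the shaker's spring cradle. I handed the job in at 31.4 s, and the hand-in gives no verdict.

**Balance:** It took three placings to centre the pot on the V rest. The first was about 6 mm off and the second about 3.5 mm. After the last, the tail stood 15.3 mm past the rail end (15 mm is centred), and the pot lay released for about 1 s.

**Cradle:** I tipped the pot nose-down on the rest's rail end to 0.28 rad and brought it under the guard, where I felt the plunger. I pushed the plunger in about 13 to 14.5 mm of its 18 mm travel, lowered the pot level, eased the tail back and let go.

**Last checks:**
- The top camera showed the pot level, its top 20 mm above the seat axis, with the tail against the end wall and the nose on the plunger. The scene camera read 2 to 3 mm higher, about its calibration error.
- The gripper was well clear and the force near zero.

**What went less well:**
- The second placing on the balance pressed the pot down with about 67 N. That went through the held pot, and the wrist limit is 120 N.
- Two light-grip attempts to slide the pot on the rest did not move it. The fingers stopped at 42.7 mm instead of 39, and I did not find out why.
- I did not take a final close look at the plain pots and the other labware. No move was made at them.

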